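Show the red-capped vial to the check camera, all round its label

ROBOT

A 6-joint arm with a two-finger parallel gripper is mounted at the origin on a cart in front of the work surface, level with it; the furniture and walls round the work are solid. World frame = base frame: x ahead of the robot, y to its left, z up, the work surface at z = 0. Lengths are in m, angles in rad, forces in N, time in s.
With the tool pointing down it reaches from about 0.35 to 0.875 m from the base axis. Payload 4.2 kg.
Tool frame: the origin (TCP) lies midway between the tips of the shut fingers; the grasp point (between the pads) lies 19 mm behind it (grip_depth is the distance from the TCP to the grasp point, in m); z points along the fingers, y is the line along which they close (so a half turn about z gives the same grasp; the last joint's range is limited). The gripper opens to 87 mm and grips with 3 to 60 N. Pads are 19 mm wide; open, the fingers measure 117 mm over their backs; the gripper's body (75 mm by 190 mm) begins 51 mm behind the grasp point.
Start: joints at [-1.036, 0.385, 0.008, 0, -1.194, -0.259], TCP at [0.17, -0.601, 0.223] pointing down, gripper open.
Joint ranges: [-3.14, 3.14], [-1.21, 2.06], [-1.07, 1.41], [-3.16, 2.05], [-2.99, -0.16], [-3.1, 3.1]. Speed limits (rad/s): [2.79, 2.79, 3.14, 3.14, 3.14, 3.14].

INTERFACE

Orientations are given as a rotation vector (axis times angle).
In Python, from bench import get_state, get_image, camera_params, hand_in, grip_depth gives the robot as it stands.
- The arm moves only by the tool arm_command, never from a script. Its argument "rows" is a list of rows, each a list of 3 entries, a list of its own where there are three numbers: the turn, a rotation vector about the tool's x, y, z in degrees, then the shift along the tool's x, y, z in cm, then the finger opening in cm, from 0 to 8.7. A call has 1 to 8 rows; each row shifts and turns the commanded pose from where the row before left it, along the tool's axes as they then stand; what a row does not reach is not made up. A row lasts 1/12 s, in which the tool goes at most 41.7 mm and 7.16 degrees, less where a joint would pass 70% of its speed; a pose out of reach is approached as far as the arm can. A call is refused whole if a number of a shift passes 4.17 or a number of a turn 7.16, either way. A call with a gripper value outside its range is refused whole. The fingers move at their own pace and stop on an object; "squeeze" is the grip in N (left out, the last holds). Time passes only in rows, so rows that do not move let the fingers close. It gives the time, the measured TCP pose, the force, the opening and the grip force at its end, in the units of the state.
- get_state(): the state, without advancing time (a new reading comes with each control period).
- get_image(name): name is "side" or "top"; returns the picture (420x560x3 uint8, red, green, blue); there is no depth.
- camera_params(name): a dict with "camera_matrix" (3x3 intrinsics, pixels), "position" and "orientation" of the camera in the world. Camera axes: x right, y down, z forward; pixel columns grow to the right and rows downward; lengths in m; the calibration is good to about 2 mm. A picture is of the moment at which its call begins. camera_params takes no time and is no camera call.
- hand_in(): hands the job in; it is judged then, once.
The state is a dict: "t": time; "joint_positions": joint angles; "joint_vel": joint speeds; "joint_efforts": joint torques, N m; "tool_pos": TCP position; "tcp_rot": TCP orientation; "contact_force": force on the tool from outside, world axes, zero at the start; "wrist_torque": the same for the moment, N m; "opening": finger opening in m; "finger_force": force on a finger pad.
Only numpy, scipy, OpenCV 4.12 (cv2) and the standard library are available. Lean on these libraries where they do the work, as an engineer would, in place of code of your own. Each camera call takes 0.05 s, during which the arm holds its last target. There are 200 camera calls.

TASK

Open the hinged clear lid of the vial box, take the vial with the red cap out of its well and hold it up to the check camera: the middle of the vial straight in front of the lens and 12 cm from the glass, vial parallel to the face of the tilted lens, its square code facing the lens. Then turn the vial about its own axis on that spot so that the wrap-round label can be read, first about 45 degrees clockwise as seen from above the cap, then about 45 degrees anticlockwise from square, and back until the code faces the lens squarely again, pausing a moment in each position. Finish still holding it there, still, in the gripper; leave the other vials in their wells and do not shift the camera.

Things in the scene. Friction and masses are not known exactly. Their poses are not given: they have to be found in the camera images.
- vial_red: White glass vial, 22 mm across, 47 high, about 20 g, red cap and band. Origin: centre of underside; z up through the cap. Solid from 0 to 38 mm up (neck and cap are not). A square black-and-white 2D code, 10 mm, is on the label on its own -x side. Starts upright in one of the six wells, sunk 10 mm, code towards the box front within 10 degrees
- vial_red_mid (a point): the middle of the red-capped vial: on its axis, 20 mm above its underside; axes as the vial's
- vial_blue: medicine vial like the red one, with a blue cap and blue band; stands in another well of the box; stays there. Origin: centre of its underside, z up
- vial_yellow: medicine vial like the red one, with a yellow cap and yellow band; stands in another well of the box; stays there. Origin: centre of its underside, z up
- vial_green: medicine vial like the red one, with a green cap and green band; stands in another well of the box; stays there. Origin: centre of its underside, z up
- vial_white: medicine vial like the red one, with a white cap and white band; stands in another well of the box; stays there. Origin: centre of its underside, z up
- vial_box: fixed vial box: base 128 mm deep (x), 180 wide (y), 28 high, blue rim; six wells of 25 mm diameter, 10 deep, at x = -28 and +28, y = -56, 0 and +56 mm, floors 18 mm above the desk. Origin: centre of the underside; x points to its back (hinge side), its front is -x, z up. Five wells are filled, in any order
- vial_lid (a joint): angle of the clear lid, rad: 0 shut, 1.92 fully open, leaning back. Shut, it is a hollow hood 120 x 172 mm over the vials, top 72.5 mm above the desk. Light (0.11 kg, below 1 N at the tab); let go below 0.95 rad it falls shut, beyond 1.4 it falls on to fully open, between it stays
- lid_tab (a point): grip point of the blue thumb tab on the top front edge of the lid: tab 18 mm wide (y), 7 thick, standing 30 mm out; the point is in its middle, 20 mm out from the lid front. Moves and turns with the lid (axes as the box when shut); the tab can pivot between fingers that close along y
- lid_hinge (a point): middle of the lid's hinge line, at the upper back edge of the box's base; the line runs along its y; axes as the box's. With the lid shut the tab point lies 140 mm in front of it and 41 mm above it
- check_camera: stand of the check camera, fixed to the desk: black round foot 110 mm wide, post up to the tilting white head whose pivot is 210 mm above the desk. Origin: centre of the foot; the head looks to -x of the stand
- lens (a point): centre of the lens glass, 51 mm ahead of the head pivot, about 0.19 m above the desk. It looks along its own -x, tilted 9 to 26 degrees down; y is level, z is up along the lens face. The middle of the vial belongs at x = -120 mm, y = 0, z = 0 here, vial z along this z, the code (vial -x) towards the lens. The head turns only if pushed hard
Mind the look-alikes: they are no part of the job. Of the things shaped like the check_camera, the black one is meant.

How it is judged:
By the outcome, as a careful person would: the job done as asked, in the order asked, and still so for the second after the job is handed in, while the arm keeps its last pose, push and grip.
It also fails if it takes over 54 s, if anything falls off the work surface, if the arm or the gripper's body presses on something with over 40 N, if the wrist force passes 120 N, or if a joint passes its speed limit or range.

## Working session

There is one attempt and no reset: what is moved stays moved. The work goes in short steps, Python scripts to look and compute and a tool call to move; the robot and the scene stay as the last step left them, time stands still between calls to the robot, and variables do not carry over. Pictures are saved under pics/ and viewed, at most 10 in all, crops included, and the job is handed in when it is done.

Besides the shell and the picture viewer there is one more tool, called in YAML: its name, and indented under it one key for each argument. arm_command: Moves the arm, as the interface text tells. Its arguments: {"type":"object","properties":{"rows":{"type":"array"},"squeeze":{"type":"number"}},"required":["rows"]}

```bash
mkdir -p pics; ls; python3 - <<'E'
from bench import *
import cv2,numpy as np
print(get_state(),grip_depth)
for n in("side","top"):
    p=camera_params(n);print(n,p)
    cv2.imwrite(f"pics/{n}0.png",get_image(n)[:,:,::-1])
E
```

```text
pics
{'t': 0.0, 'joint_positions': array([-1.03635568e+00,  3.85535555e-01,  6.68205304e-03, -4.89715879e-04,
       -1.19404127e+00, -2.58586120e-01]), 'joint_vel': array([ 8.36121283e-04, -3.71751922e-04, -6.49249737e-05, -9.75647655e-04,
        3.78275212e-04, -7.17168512e-04]), 'joint_efforts': array([ 4.46247586e-04, -3.90666533e+01,  1.87405783e+01,  4.21983764e+00,
        1.10272248e-02, -1.84181831e-04]), 'tool_pos': array([ 0.17007945, -0.60079916,  0.22149568]), 'tcp_rot': array([ 0.43160373, -3.11140768, -0.00331621]), 'contact_force': array([0.34475027, 0.15449044, 0.52447202]), 'wrist_torque': array([ 0.01032229, -0.02777804, -0.00885773]), 'finger_force': 0.0, 'opening': 0.08710580024557137} 0.0187
side {'camera_matrix': array([[480.08054913,   0.        , 282.29141947],
       [  0.        , 480.08054913, 210.65710081],
       [  0.        ,   0.        ,   1.        ]]), 'position': array([-0.27407165,  0.78075215,  1.44917158]), 'orientation': array([-1.31610501,  2.38721976, -0.79072524])}
top {'camera_matrix': array([[492.67627426,   0.        , 276.31613043],
       [  0.        , 492.67627426, 210.27488619],
       [  0.        ,   0.        ,   1.        ]]), 'position': array([0.42560965, 0.25564167, 1.51001924]), 'orientation': array([-2.19122901,  2.17263706, -0.08677767])}
```

View pics/side0.png

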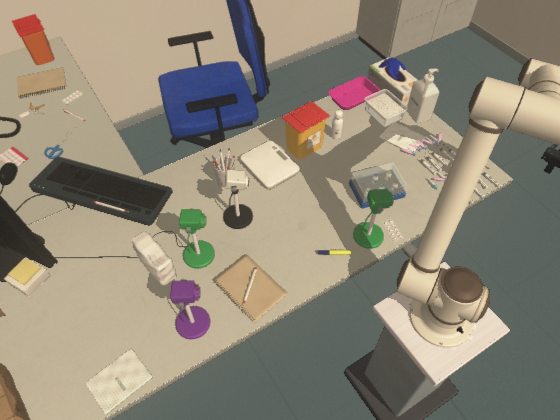

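View pics/top0.png

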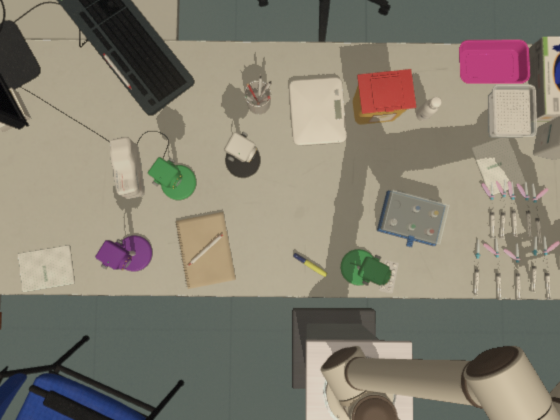

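```bash
cat > h.py <<'E'
import cv2,numpy as np
from scipy.spatial.transform import Rotation as R
from bench import *
def crop(img,c0,r0,w,h,k):
    o=cv2.resize(img[r0:r0+h,c0:c0+w],None,fx=k,fy=k,interpolation=cv2.INTER_CUBIC)
    for c in range(-(-c0//10)*10,c0+w,10):
        x=int((c-c0+.5)*k);cv2.line(o,(x,0),(x,6),(0,0,255),1);cv2.putText(o,str(c),(x-10,17),0,.38,(0,0,255),1)
    for r in range(-(-r0//10)*10,r0+h,10):
        y=int((r-r0+.5)*k);cv2.line(o,(0,y),(6,y),(0,0,255),1);cv2.putText(o,str(r),(7,y+4),0,.38,(0,0,255),1)
    return o
def cam(n):
    p=camera_params(n);return p["camera_matrix"],np.array(p["position"]),R.from_rotvec(p["orientation"]).as_matrix()
def ray(n,u,v):
    K,t,M=cam(n);d=M@np.linalg.inv(K)@[u,v,1];return t,d/np.linalg.norm(d)
def onz(n,u,v,z):
    t,d=ray(n,u,v);return t+d*(z-t[2])/d[2]
def tri(a,b):
    (t1,d1),(t2,d2)=ray("top",*a),ray("side",*b)
    s=np.linalg.lstsq(np.c_[d1,-d2],t2-t1,rcond=None)[0]
    p,q=t1+s[0]*d1,t2+s[1]*d2;return (p+q)/2,np.linalg.norm(p-q)
def proj(n,P):
    K,t,M=cam(n);q=(np.atleast_2d(P)-t)@M@K.T;return q[:,:2]/q[:,2:]
E
python3 - <<'E'
from h import *
t=cv2.imread("pics/top0.png");s=cv2.imread("pics/side0.png")
cv2.imwrite("pics/a.png",crop(t,365,180,88,75,8))
b=np.hstack([crop(s,344,155,66,60,6),crop(s,205,160,66,60,6)])
c=np.hstack([crop(t,210,118,66,40+10,6),crop(t,210,135,66,50,6)])
cv2.imwrite("pics/b.png",np.vstack([b,c])[:600,:800])
E
```

```text
(no output)
```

View pics/a.png

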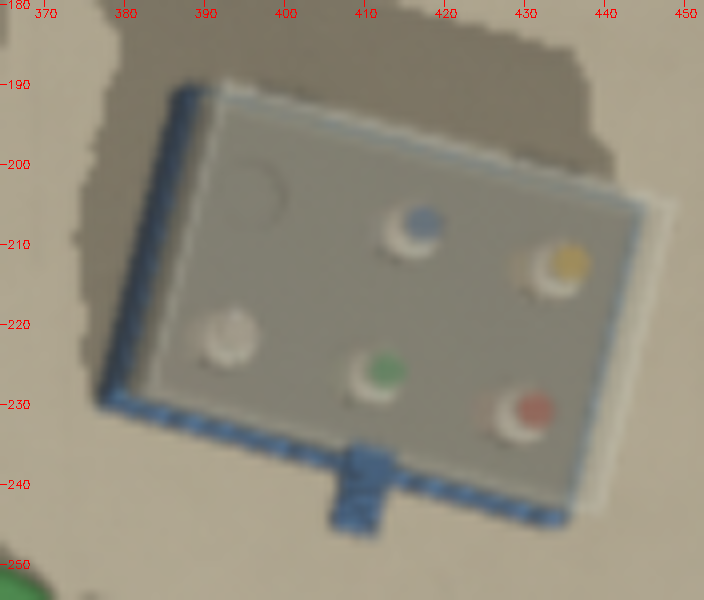

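View pics/b.png

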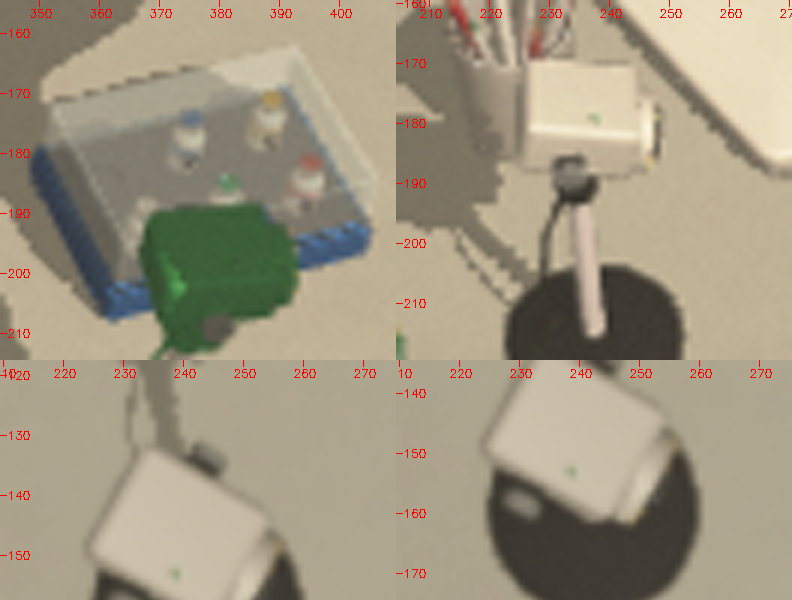

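```bash
python3 - <<'E'
from h import *
from scipy.optimize import least_squares
T=[((-28,-56,65),(431.5,230.8)),((28,-56,65),(435.8,212.3)),((-28,0,65),(412.7,225.8)),((28,0,65),(417.3,207.5)),((-64,90,28),(377,230)),((-64,-90,28),(435.5,245)),((-76,0,41+28),(410,241.7))]
S=[((28,-56,65),(388.7,171.3)),((-28,-56,65),(395.2,182)),((28,0,65),(375.5,173.8))]
def P(p,b): return np.array([p[0]+np.cos(p[2])*b[0]-np.sin(p[2])*b[1],p[1]+np.sin(p[2])*b[0]+np.cos(p[2])*b[1],b[2]])
def f(p): return np.concatenate([(proj(n,P(p,np.array(b)/1e3))[0]-uv) for n,L in(("top",T),("side",S)) for b,uv in L])
r=least_squares(f,[.4,-.1,-.27]);p=r.x;print("box",p,np.degrees(p[2]));print(f(p).round(1).reshape(-1,2).tolist())
for nm,b in dict(tab=(-76,0,69),hinge=(64,0,28),red=(-28,-56,18)).items(): print(nm,P(p,np.array(b)/1e3))
st=get_state();print(R.from_rotvec(st["tcp_rot"]).as_matrix().round(3))
# foot circle black, top view ; green head
for n,box in(("top",(220,140,264,182)),("side",(218,190,258,230))):
    im=cv2.imread(f"pics/{n}0.png");x0,y0,x1,y1=box;m=(im[y0:y1,x0:x1].max(2)<75).astype(np.uint8)
    c=max(cv2.findContours(m,0,2)[0],key=cv2.contourArea);print(n,cv2.boundingRect(c),x0,y0)
print("foot top rough",onz("top",243,158,0.01),"side",onz("side",237.5,216,.01))
print("green head",tri((377,268),(380,198)))
print("green foot",onz("top",360,267,.01))
print("white head ctr",tri((240,148),(237,180)))
cv2.imwrite("pics/c.png",np.hstack([crop(cv2.imread("pics/top0.png"),219,126,44,54,9),crop(cv2.imread("pics/side0.png"),217,165,44,66,9)[:486]]))
E
```

```text
box [ 0.52409067 -0.15385872 -0.25304963] -14.49867588598773
[[-0.1, -0.1], [0.1, -0.0], [0.2, -0.1], [0.1, -0.1], [0.6, 0.1], [0.2, 0.7], [-0.6, -0.1], [-0.2, -0.3], [-0.2, -0.3], [-0.4, 0.6]]
tab [ 0.45051101 -0.13483154  0.069     ]
hinge [ 0.58605249 -0.16988161  0.028     ]
red [ 0.48296235 -0.2010653   0.018     ]
[[-0.962 -0.272 -0.001]
 [-0.272  0.962  0.002]
 [ 0.     0.002 -1.   ]]
top (6, 11, 34, 26) 220 140
side (6, 15, 28, 24) 218 190
foot top rough [0.70401435 0.35841707 0.01      ] side [0.69651949 0.36147271 0.01      ]
green head (array([ 0.377559 , -0.0118091,  0.2080481]), np.float64(0.0015012710949672459))
green foot [ 3.73352370e-01 -3.30962864e-04  1.00000000e-02]
white head ctr (array([0.69164246, 0.35114502, 0.21475537]), np.float64(0.003981145707164517))
```

View pics/c.png

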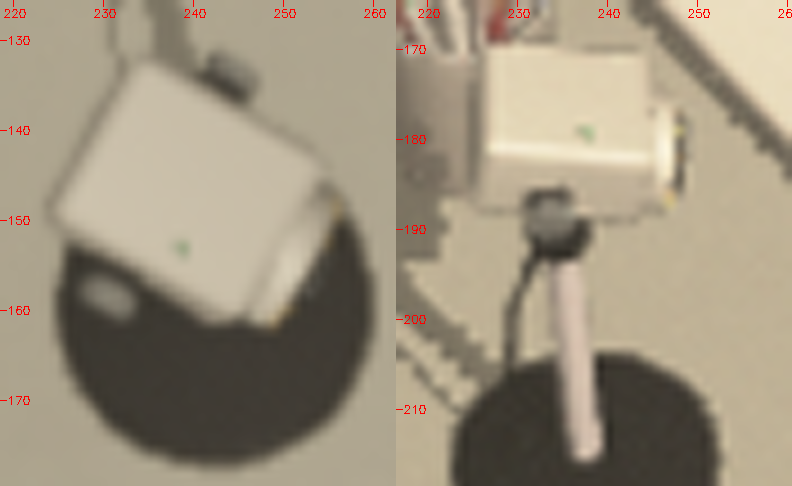

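```bash
cat > fit.py <<'E'
from h import *
from scipy.optimize import least_squares
# unknown: x,y,yaw,tilt,w,xb,xf,zt,zb,k
def head(p,q):
    M=R.from_euler("ZY",[p[2],p[3]]).as_matrix()  # x'=look, tilt>0 looks down
    return np.array([p[0],p[1],.21])+M@np.array(q)
obs=lambda p:[("top",head(p,(p[5],p[4],p[7])),(234.5,132.7)),("top",head(p,(p[6],p[4],p[7])),(254.3,143.5)),
("top",head(p,(.051,0,0)),(253.5,154.6)),("side",head(p,(.051,0,0)),(248.8,181.5)),
("top",head(p,(0,p[9],0)),(244.2,134)),("top",head(p,(0,-p[9],0)),(231,158)),("side",head(p,(0,-p[9],0)),(233.5,188)),
("side",head(p,(p[5],p[4],p[7])),(227,169.5)),("side",head(p,(p[6],p[4],p[7])),(244.3,170.5)),
("side",head(p,(p[6],-p[4],p[7])),(245.3,182.5)),("side",head(p,(p[5],-p[4],p[7])),(226.5,181.2)),
("side",head(p,(p[5],-p[4],p[8])),(225.2,187.8)),("side",head(p,(p[6],-p[4],p[8])),(245.5,189.3)),
("top",np.array([p[0],p[1],.012]),(242.6,159.7)),("side",np.array([p[0],p[1],.012]),(237.7,216))]
f=lambda p:np.concatenate([proj(n,X)[0]-uv for n,X,uv in obs(p)])
p0=[.695,.36,np.radians(-120),.3,.025,-.03,.04,.03,-.03,.03]
r=least_squares(f,p0,loss="soft_l1");p=r.x
C=np.linalg.inv(r.jac.T@r.jac)*.25
print(p.round(4),np.degrees(p[2:4]),"sd deg",np.degrees(np.sqrt(np.diag(C)[2:4])),np.sqrt(np.diag(C)[:2]))
for (n,X,uv),e in zip(obs(p),f(p).reshape(-1,2)):print(n,uv,e.round(1))
print("lens",head(p,(.051,0,0)),"tri",tri((253.5,154.6),(248.8,181.5)))
E
python3 fit.py
```

```text
[ 0.6988  0.3599 -2.0473  0.1856  0.0251 -0.0245  0.0366  0.024  -0.0115
  0.0363] [-117.29920944   10.6323735 ] sd deg [0.90515429 1.8649716 ] [0.00066155 0.00063779]
top (234.5, 132.7) [ 0.  -0.6]
top (254.3, 143.5) [0.7 0.1]
top (253.5, 154.6) [0.7 0.9]
side (248.8, 181.5) [-0.6 -0.2]
top (244.2, 134) [-0.3  0.3]
top (231, 158) [0. 0.]
side (233.5, 188) [-0.   0.8]
side (227, 169.5) [-0.5  0.3]
side (244.3, 170.5) [0.3 0.3]
side (245.3, 182.5) [-0.1 -0.3]
side (226.5, 181.2) [ 0.2 -0. ]
side (225.2, 187.8) [0.5 0.2]
side (245.5, 189.3) [-1.6 -0.3]
top (242.6, 159.7) [-0.2 -0.1]
side (237.7, 216) [-0.2 -0.9]
lens [0.67580763 0.31540663 0.20059016] tri (array([0.67691454, 0.31537038, 0.19913023]), np.float64(0.004862058823096523))
```

arm_command:
  rows:
    - [[0,0,-7.13],[0,0,0],4]
    - [[0,0,-7.13],[0,0,0],4]
    - [[0,0,-7.13],[0,0,0],4]
    - [[0,0,-7.13],[0,0,0],4]
    - [[0,0,-7.13],[0,0,0],4]
    - [[0,0,-7.13],[0,0,0],4]
    - [[0,0,-7.13],[0,0,0],4]
    - [[0,0,-7.13],[0,0,0],4]

```text
t: 0.77
tool_pos: [0.1701, -0.601, 0.2219]
tcp_rot: [-1.873, 2.522, 0.002]
contact_force: [0.0, 0.4, 0.2]
opening: 0.0439
finger_force: 0.0
```

arm_command:
  rows:
    - [[0,0,-7.13],[0,0,0],4]
    - [[0,0,-7.13],[0,0,0],4]
    - [[0,0,-7.13],[0,0,0],4]
    - [[0,0,-7.13],[0,0,0],4]
    - [[0,0,-7.13],[0,0,0],4]
    - [[0,0,-7.13],[0,0,0],4]
    - [[0,0,-7.13],[0,0,0],4]
    - [[0,0,-7.13],[0,0,0],4]

```text
t: 1.43
tool_pos: [0.1701, -0.601, 0.2219]
tcp_rot: [-2.849, 1.322, 0.001]
contact_force: [0.4, 0.7, 0.1]
opening: 0.0402
finger_force: 0.0
```

arm_command:
  rows:
    - [[0,0,-7.13],[0,0,0],4]
    - [[0,0,-7.13],[0,0,0],4]
    - [[0,0,-7.13],[0,0,0],4]
    - [[0,0,-7.13],[0,0,0],4]
    - [[0,0,-7.13],[0,0,0],4]
    - [[0,0,0],[1.1,-3.7,0],4]
    - [[0,0,0],[1.1,-3.7,0],4]
    - [[0,0,0],[1.1,-3.7,0],4]

```text
t: 2.1
tool_pos: [0.2298, -0.5008, 0.2215]
tcp_rot: [-3.115, 0.398, 0.002]
contact_force: [1.2, 0.5, 1.0]
opening: 0.0405
finger_force: 0.0
```

arm_command:
  rows:
    - [[0,0,0],[1.1,-3.7,0],4]
    - [[0,0,0],[1.1,-3.7,0],4]
    - [[0,0,0],[1.1,-3.7,0],4]
    - [[0,0,0],[1.1,-3.7,0],4]
    - [[0,0,0],[1.1,-3.7,0],4]
    - [[0,0,0],[1.1,-3.7,0],4]
    - [[0,0,0],[1.1,-3.7,0],4]
    - [[0,0,0],[1.1,-3.7,0],4]

```text
t: 2.77
tool_pos: [0.3893, -0.2356, 0.2225]
tcp_rot: [-3.116, 0.396, 0.0]
contact_force: [1.2, -0.7, 0.1]
opening: 0.0401
finger_force: 0.0
```

arm_command:
  rows:
    - [[0,0,0],[1.1,-3.7,0],4]
    - [[0,0,0],[1.1,-3.7,0],4]
    - [[0,0,0],[1.1,-3.7,0],4]
    - [[0,0,0],[0,0,0],4]
    - [[0,0,0],[0,0,0],4]

```text
t: 3.18
tool_pos: [0.4492, -0.1366, 0.2221]
tcp_rot: [3.117, -0.39, -0.002]
contact_force: [-0.3, 0.2, -0.3]
opening: 0.0403
finger_force: 0.0
```

arm_command:
  rows:
    - [[0,0,0],[0.08,-0.2,3.5],4]
    - [[0,0,0],[0,0,3.5],4]
    - [[0,0,0],[0,0,3.5],4]
    - [[0,0,0],[0,0,3],4]
    - [[0,0,0],[0,0,2.6],4]
    - [[0,0,0],[0,0,0],4]
    - [[0,0,0],[0,0,0],1]
    - [[0,0,0],[0,0,0],1]
  squeeze: 8

```text
t: 3.85
tool_pos: [0.4509, -0.1372, 0.0629]
tcp_rot: [3.116, -0.396, 0.003]
contact_force: [-0.4, -0.7, 0.5]
opening: 0.0329
finger_force: 0.0
```

arm_command:
  rows:
    - [[0,0,0],[0,0,0],1]
    - [[0,0,0],[0,0,0],1]

```text
t: 4.02
tool_pos: [0.4512, -0.1367, 0.0633]
tcp_rot: [-3.116, 0.396, -0.006]
contact_force: [-0.8, 0.8, -0.2]
opening: 0.0205
finger_force: 0.0
```

```bash
python3 - <<'E'
from h import *
a=get_image("top")[:,:,::-1];b=get_image("side")[:,:,::-1]
cv2.imwrite("pics/d.png",np.hstack([crop(a,370,170,90,90,4),crop(b,330,140,100,90,4)]))
# arc rows: rotate about hinge, tool x (fwd) / z (down)
import math
r=math.hypot(140,41);a0=math.atan2(41,140);n=16
P=[(-r*math.cos(a0+1.52*i/n),r*math.sin(a0+1.52*i/n)) for i in range(n+1)]
print([(round((q[0]-p[0])/10,2),round(-(q[1]-p[1])/10,2)) for p,q in zip(P,P[1:])])
E
```

```text
[(0.45, -1.31), (0.57, -1.26), (0.69, -1.2), (0.8, -1.13), (0.91, -1.05), (1.0, -0.96), (1.09, -0.86), (1.16, -0.75), (1.23, -0.64), (1.28, -0.52), (1.33, -0.39), (1.36, -0.27), (1.38, -0.14), (1.39, -0.0), (1.38, 0.13), (1.36, 0.26)]
```

View pics/d.png

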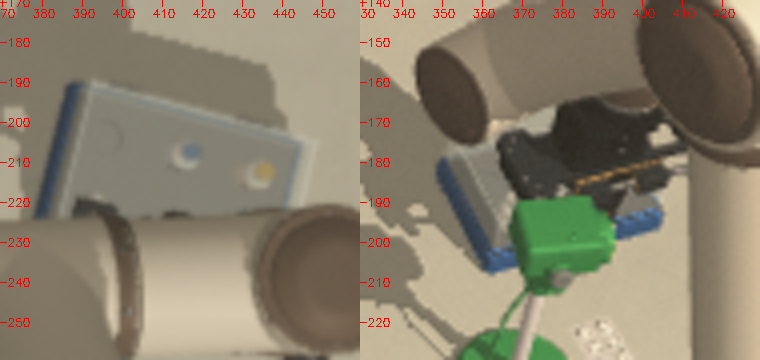

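The arm hides the tab in both views, with the fingers at about (382,205) in the side view. I'll check the grip by the finger opening instead.

arm_command:
  rows:
    - [[0,0,0],[0,0,0],1]
    - [[0,0,0],[0,0,0],1]
    - [[0,0,0],[0,0,0],1]

```text
t: 4.37
tool_pos: [0.4509, -0.1374, 0.0632]
tcp_rot: [3.116, -0.394, 0.004]
contact_force: [-0.2, -5.9, 3.0]
opening: 0.0178
finger_force: 8.0
```

arm_command:
  rows:
    - [[0,0,0],[0.45,0,-1.31],1]
    - [[0,0,0],[0.57,0,-1.26],1]
    - [[0,0,0],[0.69,0,-1.2],1]
    - [[0,0,0],[0.8,0,-1.13],1]
    - [[0,0,0],[0.91,0,-1.05],1]
    - [[0,0,0],[1.0,0,-0.96],1]
    - [[0,0,0],[1.09,0,-0.86],1]
    - [[0,0,0],[1.16,0,-0.75],1]

```text
t: 5.03
tool_pos: [0.5143, -0.1538, 0.1479]
tcp_rot: [3.116, -0.396, -0.0]
contact_force: [1.0, -2.4, -2.6]
opening: 0.0176
finger_force: 8.0
```

arm_command:
  rows:
    - [[0,0,0],[1.23,0,-0.64],1]
    - [[0,0,0],[1.28,0,-0.52],1]
    - [[0,0,0],[1.33,0,-0.39],1]
    - [[0,0,0],[1.36,0,-0.27],1]
    - [[0,0,0],[1.38,0,-0.14],1]
    - [[0,0,0],[1.39,0,0],1]
    - [[0,0,0],[1.38,0,0.13],1]
    - [[0,0,0],[1.36,0,0.26],1]

```text
t: 5.7
tool_pos: [0.6186, -0.1806, 0.1636]
tcp_rot: [3.116, -0.396, 0.001]
contact_force: [-0.8, -3.1, -1.0]
opening: 0.018
finger_force: 8.0
```

arm_command:
  rows:
    - [[0,0,0],[0,0,0],4]
    - [[0,0,0],[0,0,0],4]
    - [[0,0,0],[0,0,0],4]
    - [[0,0,0],[0,0,-2],4]
    - [[0,0,0],[0,0,-3],4]
    - [[0,0,0],[0,0,0],4]
    - [[0,0,0],[0,0,0],4]
    - [[0,0,0],[0,0,0],4]

```text
t: 6.37
tool_pos: [0.6176, -0.1795, 0.2129]
tcp_rot: [-3.116, 0.395, -0.001]
contact_force: [0.3, 0.7, 0.1]
opening: 0.0398
finger_force: 0.0
```

arm_command:
  rows:
    - [[0,0,0],[-3.15,1.35,0],4]
    - [[0,0,0],[-3.15,1.35,0],4]
    - [[0,0,0],[-3.15,1.35,0],4]
    - [[0,0,0],[-3.15,1.35,0],4]
    - [[0,0,0],[0,0,0],4]
    - [[0,0,0],[0,0,0],4]

```text
t: 6.87
tool_pos: [0.4807, -0.2008, 0.2123]
tcp_rot: [-3.116, 0.397, 0.001]
contact_force: [1.4, 0.0, -0.4]
opening: 0.0401
finger_force: 0.0
```

```bash
python3 - <<'E'
from h import *
a=get_image("top")[:,:,::-1];b=get_image("side")[:,:,::-1]
cv2.imwrite("pics/e.png",np.hstack([crop(a,365,150,100,110,4),crop(b,330,120,100,110,4)]))
s=get_state();p=s["tool_pos"];M=R.from_rotvec(s["tcp_rot"]).as_matrix()
print(p,M.round(3).tolist(),s["joint_positions"]);print("to go tool cm",(M.T@(np.array([.48296,-.20107,.032])-p)*100).round(2))
E
```

```text
[ 0.48317304 -0.20066133  0.21235134] [[0.968, -0.25, 0.0], [-0.25, -0.968, -0.0], [0.0, -0.0, -1.0]] [-8.32152718e-02  2.19670137e-01 -2.55888563e-01  2.19361857e-05
 -1.09495571e+00  1.40163065e+00]
to go tool cm [-0.02  0.05 18.04]
```

View pics/e.png

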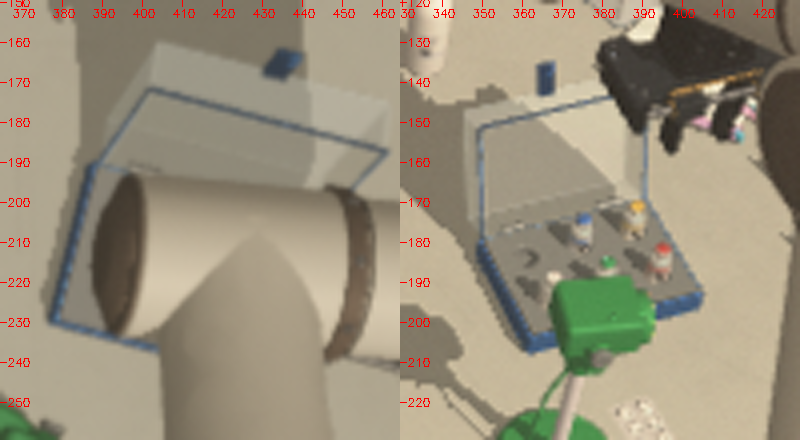

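The lid is fully open: its tab is at (434,165) in the top view and (366,138) in the side view. The red cap is still in its well at (394,182) side. Next I'll go down on it.

arm_command:
  rows:
    - [[0,0,0],[0,0.05,3.8],4]
    - [[0,0,0],[0,0,3.8],4]
    - [[0,0,0],[0,0,3.6],4]
    - [[0,0,0],[0,0,3],4]
    - [[0,0,0],[0,0,2.2],4]
    - [[0,0,0],[0,0,1.6],4]
    - [[0,0,0],[0,0,0],4]
    - [[0,0,0],[0,0,0],1.5]
  squeeze: 15

```text
t: 7.63
tool_pos: [0.4836, -0.2009, 0.031]
tcp_rot: [3.117, -0.394, -0.003]
contact_force: [-0.4, -0.4, -0.5]
opening: 0.0377
finger_force: 0.0
```

arm_command:
  rows:
    - [[0,0,0],[0,0,0],1.5]
    - [[0,0,0],[0,0,0],1.5]
    - [[0,0,0],[0,0,0],1.5]
    - [[0,0,0],[0,0,0],1.5]
    - [[0,0,0],[0,0,0],1.5]

```text
t: 8.05
tool_pos: [0.4829, -0.2016, 0.0326]
tcp_rot: [3.116, -0.396, 0.001]
contact_force: [0.9, -2.5, -3.0]
opening: 0.0218
finger_force: 15.0
```

arm_command:
  rows:
    - [[0,0,0],[0,0,-1],1.5]
    - [[0,0,0],[0,0,-2],1.5]
    - [[0,0,0],[0,0,-4],1.5]
    - [[0,0,0],[0,0,-4],1.5]
    - [[0,0,0],[0,0,-4],1.5]
    - [[0,0,0],[0,0,-4],1.5]
    - [[0,0,0],[0,0,-4],1.5]
    - [[0,0,0],[0,0,-4],1.5]

```text
t: 8.72
tool_pos: [0.4817, -0.2006, 0.3058]
tcp_rot: [-3.116, 0.395, -0.002]
contact_force: [0.0, -0.2, 0.1]
opening: 0.0216
finger_force: 14.9
```

arm_command:
  rows:
    - [[0,0,0],[0,0,-4],1.5]
    - [[0,0,0],[-0.6,-3,-2.5],1.5]
    - [[0,0,0],[-0.6,-3,-2.5],1.5]
    - [[0,0,0],[-0.6,-3,-2.5],1.5]
    - [[0,0,0],[-0.6,-3,-2.5],1.5]
    - [[0,0,0],[-0.6,-3,-2.5],1.5]
    - [[0,0,0],[-0.6,-3,-2.5],1.5]
    - [[0,0,0],[-0.6,-3,-2.5],1.5]

```text
t: 9.38
tool_pos: [0.4928, 0.014, 0.5199]
tcp_rot: [-3.115, 0.394, -0.002]
contact_force: [1.1, -0.1, 0.2]
opening: 0.0219
finger_force: 14.9
```

arm_command:
  rows:
    - [[0,0,0],[-0.6,-3,-2.5],1.5]
    - [[0,0,0],[-0.6,-3,-2.5],1.5]
    - [[0,0,0],[-0.6,-3,-2.5],1.5]
    - [[0,0,7],[0,0,0],1.5]
    - [[0,0,7],[0,0,0],1.5]
    - [[0,0,7],[0,0,0],1.5]
    - [[0,0,7],[0,0,0],1.5]
    - [[0,0,7],[0,0,0],1.5]

```text
t: 10.05
tool_pos: [0.4984, 0.1043, 0.5933]
tcp_rot: [-2.849, 1.321, 0.001]
contact_force: [0.3, 0.2, 0.8]
opening: 0.0211
finger_force: 14.9
```

arm_command:
  rows:
    - [[0,0,7],[0,0,0],1.5]
    - [[0,0,7],[0,0,0],1.5]
    - [[0,0,7],[0,0,0],1.5]
    - [[0,0,7],[0,0,0],1.5]
    - [[0,0,7],[0,0,0],1.5]
    - [[0,0,7],[0,0,0],1.5]
    - [[0,0,7],[0,0,0],1.5]
    - [[0,0,7],[0,0,0],1.5]

```text
t: 10.72
tool_pos: [0.4984, 0.1041, 0.5933]
tcp_rot: [-1.895, 2.505, 0.001]
contact_force: [0.0, 1.0, -0.1]
opening: 0.0218
finger_force: 14.9
```

arm_command:
  rows:
    - [[0,0,7],[0,0,0],1.5]
    - [[0,0,7],[0,0,0],1.5]
    - [[0,0,7],[0,0,0],1.5]
    - [[0,0,7],[0,0,0],1.5]
    - [[0,0,7],[0,0,0],1.5]
    - [[0,0,7],[0,0,0],1.5]
    - [[0,-7,0],[0,0,0],1.5]
    - [[0,-7,0],[0,0,0],1.5]

```text
t: 11.38
tool_pos: [0.5009, 0.1059, 0.5906]
tcp_rot: [-0.815, 2.788, 0.102]
contact_force: [-0.4, -0.2, 0.3]
opening: 0.0214
finger_force: 14.9
```

arm_command:
  rows:
    - [[0,-7,0],[0,0,0],1.5]
    - [[0,-7,0],[0,0,0],1.5]
    - [[0,-7,0],[0,0,0],1.5]
    - [[0,-7,0],[0,0,0],1.5]
    - [[0,-7,0],[0,0,0],1.5]
    - [[0,-7,0],[0,0,0],1.5]
    - [[0,-7,0],[0,0,0],1.5]
    - [[0,0,0],[0,0,0],1.5]

```text
t: 12.05
tool_pos: [0.4951, 0.1028, 0.5869]
tcp_rot: [-0.576, 1.983, 0.358]
contact_force: [-0.4, -0.5, -2.4]
opening: 0.0211
finger_force: 14.9
```

```bash
python3 - <<'E'
from h import *
s=get_state();p=s["tool_pos"];M=R.from_rotvec(s["tcp_rot"]).as_matrix()
a=get_image("top")[:,:,::-1]
cv2.imwrite("pics/top2.png",a)
print(p,M.round(3).tolist(),s["joint_positions"],s["opening"])
mid=p-.0062*M[:,2];code=mid-.011*M[:,0]
uv=proj("top",np.array([mid,code,mid+.02*M[:,2],mid-.027*M[:,2]]));print(uv)
c,r=uv[0].astype(int);print("cam dir in tool",M.T@(cam("top")[1]-mid))
cv2.imwrite("pics/f.png",crop(a,c-25,r-25,50,50,12))
E
```

```text
[0.49513124 0.1027829  0.586893  ] [[-0.388, -0.538, 0.748], [-0.243, 0.843, 0.48], [-0.889, 0.004, -0.458]] [ 0.45925297 -0.36613275 -0.21098162 -0.16614604 -0.63959068 -1.39096967] 0.02113816424590636
[[359.10474737 214.92415466]
 [358.54420725 212.25242403]
 [353.18022733 207.32868994]
 [367.31563226 225.45082789]]
cam dir in tool [-0.83097027  0.17034288 -0.39483968]
```

View pics/f.png

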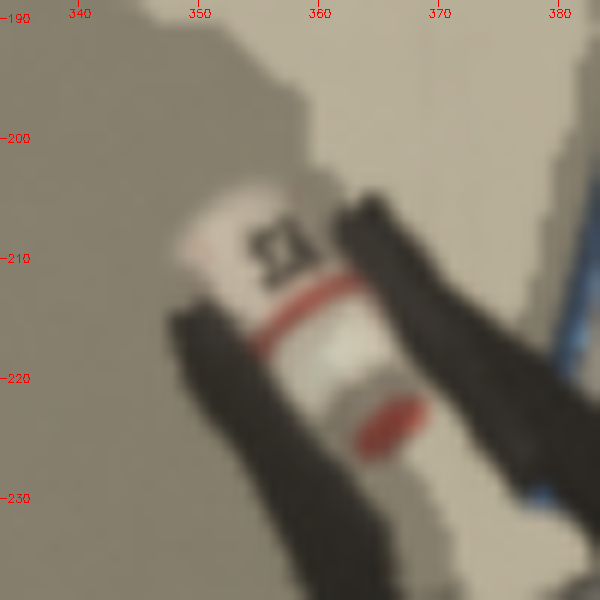

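```bash
python3 - <<'E'
from h import *
from scipy.optimize import least_squares
s=get_state();p=s["tool_pos"];M=R.from_rotvec(s["tcp_rot"]).as_matrix()
# vial frame: z=-tool z, x=tool x, y=-tool y ; underside = tcp + .0138*tool z
V=np.c_[M[:,0],-M[:,1],-M[:,2]];o=p+.0138*M[:,2]
def pt(h,a,off,r=.011):  # a: angle of outward dir from vial -x (about vial z)
    return proj("top",o+V@np.array([-r*np.cos(a),-r*np.sin(a),h]))[0]+off
a=cv2.imread("pics/top2.png").astype(int)[195:225,345:372]
g=a.sum(2)
for r in range(8,22): print(195+r,g[r].tolist())
# silhouette angle: camera dir in vial frame
c=V.T@(cam("top")[1]-o);ac=np.arctan2(-c[1],-c[0]);be=np.arccos(.011/np.hypot(c[0],c[1]))
print("cam az deg",np.degrees(ac))
for off in([0,0],[-.7,-.7]):
  for uv in((357.2,209.6),(357.4,209.4),(357.0,209.8)):
    q=least_squares(lambda q:pt(q[0],q[1],off)-uv,[.015,0],x_scale=[.01,.1]).x;print(off,uv,q[0]*1e3,np.degrees(q[1]))
for h in(0,.0138,.02,.028): print(h,pt(h,ac+be,0),pt(h,ac-be,0),"front",pt(h,ac,0))
E
```

```text
203 [370, 371, 369, 370, 371, 373, 371, 372, 374, 385, 386, 384, 376, 369, 370, 385, 418, 485, 508, 508, 509, 509, 511, 511, 507, 509, 512]
204 [370, 370, 370, 371, 373, 373, 378, 390, 408, 428, 431, 421, 396, 368, 363, 369, 379, 423, 490, 467, 468, 491, 507, 508, 505, 507, 511]
205 [373, 371, 369, 370, 372, 377, 402, 440, 469, 485, 478, 464, 425, 371, 367, 366, 367, 380, 422, 287, 289, 420, 500, 507, 503, 506, 509]
206 [371, 368, 369, 369, 378, 406, 451, 490, 508, 514, 501, 476, 421, 375, 371, 363, 335, 269, 255, 170, 172, 309, 469, 503, 503, 506, 510]
207 [370, 370, 369, 375, 403, 458, 507, 532, 529, 503, 475, 428, 320, 304, 368, 353, 293, 192, 171, 151, 151, 216, 365, 470, 498, 509, 510]
208 [371, 370, 373, 392, 437, 488, 530, 541, 523, 440, 328, 294, 316, 253, 322, 346, 282, 182, 165, 163, 154, 157, 226, 359, 468, 504, 509]
209 [370, 371, 377, 409, 462, 496, 519, 538, 523, 425, 263, 318, 372, 240, 239, 328, 311, 208, 166, 162, 160, 154, 153, 227, 366, 483, 509]
210 [372, 371, 379, 408, 459, 491, 507, 533, 525, 462, 349, 301, 371, 276, 228, 283, 347, 287, 195, 164, 160, 160, 145, 
[... 944 characters left out ...]
93
[0, 0] (357.4, 209.4) 15.343312594434737 -1.5489317195427144
[0, 0] (357.0, 209.8) 15.590284235275806 3.9137151912537127
[-0.7, -0.7] (357.2, 209.6) 17.45414746447012 0.01728501539822272
[-0.7, -0.7] (357.4, 209.4) 17.31959983907063 -2.7358770094850287
[-0.7, -0.7] (357.0, 209.8) 17.57644127551934 2.7429163021404093
0 [348.6178724  209.87494537] [357.97348989 202.75735987] front [351.70838853 204.29239376]
0.0138 [352.65679328 215.13447026] [362.09677563 207.97800502] front [355.81823581 209.56960957]
0.02 [354.49165648 217.52384827] [363.97002848 210.3498    ] front [357.685561   211.96733322]
0.028 [356.87808882 220.63148535] [366.40644954 213.43464316] front [360.11443834 215.08611331]
```

```bash
python3 - <<'E'
from h import *
s=cv2.imread("pics/side0.png").astype(float).sum(2);t=cv2.imread("pics/top0.png").astype(float).sum(2)
def edge(im,p,q,hw=2.5,n=40,trim=.12):
    p,q=np.array(p,float),np.array(q,float);d=(q-p)/np.linalg.norm(q-p);nn=np.array([-d[1],d[0]])
    al=np.linspace(trim,1-trim,n);off=np.arange(-hw,hw+.01,.1)
    X=p+al[:,None]*(q-p);G=X[:,None]+off[None,:,None]*nn
    v=cv2.remap(im.astype(np.float32),G[...,0].astype(np.float32),G[...,1].astype(np.float32),cv2.INTER_CUBIC)
    v=cv2.blur(v,(5,1));g=np.abs(np.gradient(v,axis=1));i=g.argmax(1);o=off[i]
    m=np.median(o);k=abs(o-m)<1.2;c=np.polyfit(al[k]*np.linalg.norm(q-p),o[k],1)
    res=np.std(o[k]-np.polyval(c,al[k]*np.linalg.norm(q-p)))
    L=np.linalg.norm(q-p);return p+nn*np.polyval(c,0),q+nn*np.polyval(c,L),res,k.mean()
for nm,im,p,q in[("side top-left AD",s,(227,169.5),(244.3,170.5)),("side top-right BC",s,(226.5,181.2),(245.3,182.5)),("side bottom-right",s,(225.2,187.8),(245.5,189.3)),("side back AB",s,(227,169.5),(226.5,181.2)),("side front DC",s,(244.3,170.5),(245.3,182.5)),
 ("top AD",t,(234.5,132.7),(254.3,143.5)),("top AB",t,(234.5,132.7),(224.5,149.5)),("top BC",t,(224.5,150),(242,161)),("top front ring",t,(257.5,148),(249.8,161.2))]:
    a,b,r,k=edge(im,p,q);d=b-a;print(nm,a.round(2),b.round(2),"slope deg",np.degrees(np.arctan2(d[1],d[0])).round(1),"res",r.round(2),k)
p=[.6988,.3599]
def lines(yaw,til):
    M=R.from_euler("ZY",np.radians([yaw,til])).as_matrix();c=np.array([.6988,.3599,.21]);H=lambda q:c+M@np.array(q)
    L={"sAD":("side",(-.0245,.025,.024),(.0366,.025,.024)),"sBC":("side",(-.0245,-.025,.024),(.0366,-.025,.024)),"sAB":("side",(-.0245,.025,.024),(-.0245,-.025,.024)),"tAD":("top",(-.0245,.025,.024),(.0366,.025,.024)),"tAB":("top",(-.0245,.025,.024),(-.0245,-.025,.024))}
    o={}
    for k,(n,a,b) in L.items():
        u=proj(n,[H(a),H(b)]);d=u[1]-u[0];o[k]=float(np.degrees(np.arctan2(d[1],d[0])).round(1))
    return o
for y,ti in((-117.3,10.6),(-117.3,15),(-117.3,20),(-120,10.6),(-120,15),(-122,20)): print(y,ti,lines(y,ti))
E
```

```text
side top-left AD [227.03 169.01] [244.26 171.13] slope deg 7.0 res 0.19 1.0
side top-right BC [226.47 181.58] [245.25 183.19] slope deg 4.9 res 0.1 1.0
side bottom-right [225.22 187.58] [245.47 189.65] slope deg 5.8 res 0.52 0.675
side back AB [226.88 169.49] [225.79 181.17] slope deg 95.3 res 0.16 1.0
side front DC [244.06 170.52] [245.76 182.46] slope deg 81.9 res 0.31 0.55
top AD [235.17 131.47] [254.04 143.97] slope deg 33.5 res 0.33 1.0
top AB [233.78 132.27] [224.45 149.47] slope deg 118.5 res 0.15 1.0
top BC [224.31 150.3 ] [241.84 161.25] slope deg 32.0 res 0.35 1.0
top front ring [257.18 147.81] [249.53 161.04] slope deg 120.0 res 0.17 0.95
-117.3 10.6 {'sAD': 3.4, 'sBC': 3.1, 'sAB': 88.6, 'tAD': 29.3, 'tAB': 118.5}
-117.3 15 {'sAD': 6.3, 'sBC': 6.0, 'sAB': 88.6, 'tAD': 30.0, 'tAB': 118.5}
-117.3 20 {'sAD': 9.8, 'sBC': 9.3, 'sAB': 88.5, 'tAD': 30.9, 'tAB': 118.4}
-120 10.6 {'sAD': 5.3, 'sBC': 5.1, 'sAB': 92.2, 'tAD': 31.9, 'tAB': 121.2}
-120 15 {'sAD': 8.3, 'sBC': 8.0, 'sAB': 92.1, 'tAD': 32.6, 'tAB': 121.2}
-122 20 {'sAD': 13.1, 'sBC': 12.7, 'sAB': 94.7, 'tAD': 35.3, 'tAB': 123.2}
```

```bash
cat > tgt.py <<'E'
from h import *
def target(yaw=-118.7,til=12.5,lens=(.6758,.3159,.199)):
    H=R.from_euler("ZY",np.radians([yaw,til])).as_matrix() # x look, z up face
    T=np.c_[H[:,0],-H[:,1],-H[:,2]];mid=np.array(lens)+.12*H[:,0]
    return T,mid+.0062*T[:,2]
def go(dz=0,**k):
    s=get_state();p=s["tool_pos"];M=R.from_rotvec(s["tcp_rot"]).as_matrix();T,q=target(**k)
    rv=np.degrees(R.from_matrix(M.T@T).as_rotvec());d=T.T@(q+[0,0,dz]-p)*100
    print("t",s["t"],"turn",rv.round(2),"shift after turn cm",d.round(2),np.linalg.norm(d).round(2),"tcp",p.round(4),"q",s["joint_positions"].round(2),"open",s["opening"].round(4))
E
python3 -c "
from tgt import *
T,q=target();print(T.round(3),q);go(.15);print((T.T@[0,0,-15]).round(2))"
```

```text
[[-0.469 -0.877  0.104]
 [-0.856  0.48   0.19 ]
 [-0.216 -0.    -0.976]] [0.62018359 0.21431455 0.16697421]Traceback (most recent call last):
  File "<string>", line 3, in <module>
    T,q=target();print(T.round(3),q);go(.15);print((T.T@[0,0,-15]).round(2))
                                     ~~^^^^^
  File "tgt.py", line 9, in go
    print("t",s["t"],"turn",rv.round(2),"shift after turn cm",d.round(2),np.linalg.norm(d).round(2),"tcp",p.round(4),"q",s["joint_positions"].round(2),"open",s["opening"].round(4))
                                                                                                                                                              ^^^^^^^^^^^^^^^^^^
AttributeError: 'float' object has no attribute 'round'
```

```bash
sed -i 's/s\["opening"\].round(4)/s["opening"]/' tgt.py
python3 -c "
from tgt import *
T,q=target();go(.15);print((T.T@[0,0,-15]).round(2))"
```

```text
t 12.1 turn [-18.05  49.21 -23.57] shift after turn cm [-9.4  -5.49 30.08] 31.99 tcp [0.4967 0.1031 0.5903] q [ 0.46 -0.36 -0.2  -0.16 -0.64 -1.39] open 0.02143231258680011
[ 3.25  0.   14.64]
```

arm_command:
  rows:
    - [[-2,5.47,-2.62],[0,0,0],1.5]
    - [[-2,5.47,-2.62],[0,0,0],1.5]
    - [[-2,5.47,-2.62],[0,0,0],1.5]
    - [[-2,5.47,-2.62],[0,0,0],1.5]
    - [[-2,5.47,-2.62],[0,0,0],1.5]
    - [[-2,5.47,-2.62],[0,0,0],1.5]
    - [[-2,5.47,-2.62],[0,0,0],1.5]
    - [[-2,5.47,-2.62],[0,0,0],1.5]

```text
t: 12.77
tool_pos: [0.5, 0.1037, 0.5952]
tcp_rot: [-1.393, 2.487, 0.185]
contact_force: [0.1, 0.1, 0.0]
opening: 0.0212
finger_force: 14.9
```

arm_command:
  rows:
    - [[-2,5.47,-2.62],[0,0,0],1.5]
    - [[0,0,0],[-1.04,-0.61,3.34],1.5]
    - [[0,0,0],[-1.04,-0.61,3.34],1.5]
    - [[0,0,0],[-1.04,-0.61,3.34],1.5]
    - [[0,0,0],[-1.04,-0.61,3.34],1.5]
    - [[0,0,0],[-1.04,-0.61,3.34],1.5]
    - [[0,0,0],[-1.04,-0.61,3.34],1.5]
    - [[0,0,0],[-1.04,-0.61,3.34],1.5]

```text
t: 13.43
tool_pos: [0.5981, 0.1916, 0.3806]
tcp_rot: [-1.502, 2.534, 0.159]
contact_force: [0.1, 0.3, -0.4]
opening: 0.0218
finger_force: 14.9
```

arm_command:
  rows:
    - [[0,0,0],[-1.04,-0.61,3.34],1.5]
    - [[0,0,0],[-1.04,-0.61,3.34],1.5]
    - [[0,0,0],[0,0,0],1.5]
    - [[0,0,0],[0,0,0],1.5]

```text
t: 13.77
tool_pos: [0.625, 0.2158, 0.3179]
tcp_rot: [-1.505, 2.539, 0.16]
contact_force: [-0.1, -0.3, -0.0]
opening: 0.0217
finger_force: 14.9
```

```bash
python3 -c "
from tgt import *
go(.15);go(0)"
```

```text
t 13.7667 turn [-0.11 -0.2   0.05] shift after turn cm [0.38 0.35 0.01] 0.51 tcp [0.625  0.2158 0.3179] q [ 0.52  0.32  0.18 -0.12 -1.24 -1.  ] open 0.021719622093409316
t 13.7667 turn [-0.11 -0.2   0.05] shift after turn cm [ 3.62  0.35 14.65] 15.1 tcp [0.625  0.2158 0.3179] q [ 0.52  0.32  0.18 -0.12 -1.24 -1.  ] open 0.021719622093409316
```

arm_command:
  rows:
    - [[0,0,0],[0.6,0.06,2.7],1.5]
    - [[0,0,0],[0.6,0.06,2.7],1.5]
    - [[0,0,0],[0.6,0.06,2.7],1.5]
    - [[0,0,0],[0.6,0.06,2.7],1.5]
    - [[0,0,0],[0.6,0.06,2.2],1.5]
    - [[0,0,0],[0.6,0.05,1.65],1.5]
    - [[0,0,0],[0,0,0],1.5]
    - [[0,0,0],[0,0,0],1.5]

```text
t: 14.43
tool_pos: [0.6216, 0.214, 0.1714]
tcp_rot: [-1.501, 2.532, 0.159]
contact_force: [-0.2, -0.0, 0.8]
opening: 0.0213
finger_force: 14.9
```

```bash
python3 - <<'E'
from tgt import *
go(0)
a=get_image("top")[:,:,::-1];b=get_image("side")[:,:,::-1]
cv2.imwrite("pics/top3.png",a);cv2.imwrite("pics/side3.png",b)
s=get_state();M=R.from_rotvec(s["tcp_rot"]).as_matrix();m=s["tool_pos"]-.0062*M[:,2]
print([proj(n,[m,m-.027*M[:,2],[.6758,.3159,.199]]).round(1).tolist() for n in("top","side")])
cv2.imwrite("pics/g.png",np.hstack([crop(a,222,125,66,100,6),crop(b,212,150,66,100,6)]))
E
```

```text
t 14.4333 turn [-0.36  0.2   0.08] shift after turn cm [0.14 0.14 0.42] 0.46 tcp [0.6216 0.214  0.1714] q [ 0.52  0.4  -0.07 -0.14 -0.91 -0.95] open 0.021328524246759753
[[[291.8, 177.0], [294.0, 176.7], [254.0, 155.6]], [[282.2, 183.5], [284.0, 178.5], [248.1, 181.7]]]
```

View pics/g.png

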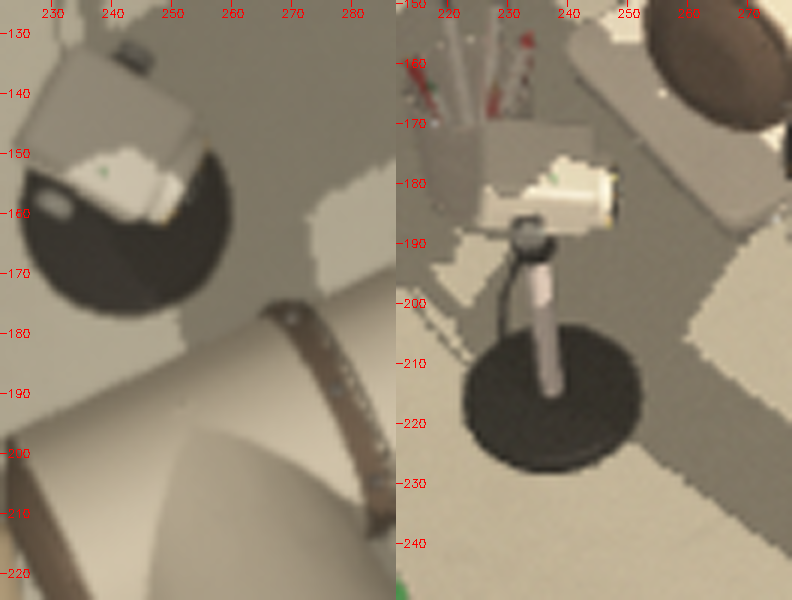

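arm_command:
  rows:
    - [[0,0,0],[0,0,0],1.5]
    - [[0,0,0],[0,0,0],1.5]
    - [[0,0,0],[0,0,0],1.5]

```text
t: 14.78
tool_pos: [0.6206, 0.2139, 0.1704]
tcp_rot: [-1.501, 2.532, 0.16]
contact_force: [-0.7, 0.7, -1.0]
opening: 0.0213
finger_force: 14.9
```

```bash
python3 - <<'E'
from tgt import *
for _ in range(4): go(0);get_image("top")
E
```

```text
t 14.7833 turn [-0.3   0.22  0.04] shift after turn cm [0.06 0.06 0.33] 0.34 tcp [0.6206 0.2139 0.1704] q [ 0.52  0.4  -0.07 -0.14 -0.91 -0.95] open 0.021336888439951615
t 14.8333 turn [-0.28  0.19  0.03] shift after turn cm [0.03 0.05 0.3 ] 0.3 tcp [0.6204 0.2138 0.1699] q [ 0.52  0.4  -0.07 -0.14 -0.91 -0.95] open 0.021448344321509032
t 14.8833 turn [-0.26  0.16  0.03] shift after turn cm [0.01 0.04 0.27] 0.27 tcp [0.6203 0.2138 0.1696] q [ 0.52  0.4  -0.07 -0.14 -0.91 -0.95] open 0.021466469122719555
t 14.9333 turn [-0.25  0.15  0.03] shift after turn cm [0.   0.03 0.25] 0.25 tcp [0.6202 0.2137 0.1694] q [ 0.52  0.4  -0.07 -0.14 -0.91 -0.95] open 0.02167898615048486
```

arm_command:
  rows:
    - [[0,0,0],[0,0,0],1.5]
    - [[0,0,0],[0,0,0],1.5]
    - [[0,0,0],[0,0,0],1.5]
    - [[0,0,0],[0,0,0],1.5]
    - [[0,0,0],[0,0,0],1.5]
    - [[0,0,0],[0,0,0],1.5]
    - [[0,0,0],[0,0,0],1.5]
    - [[0,0,0],[0,0,0],1.5]

```text
t: 15.65
tool_pos: [0.6201, 0.2137, 0.169]
tcp_rot: [-1.502, 2.534, 0.161]
contact_force: [0.1, 0.5, -0.6]
opening: 0.0216
finger_force: 14.9
```

```bash
python3 -c "
from tgt import *
go(0)"
```

```text
t 15.65 turn [-0.23  0.12  0.02] shift after turn cm [-0.02  0.02  0.21] 0.21 tcp [0.6201 0.2137 0.169 ] q [ 0.52  0.4  -0.07 -0.14 -0.91 -0.95] open 0.021596199962638892
```

arm_command:
  rows:
    - [[0,0,0],[0,0,0.2],1.5]
    - [[0,0,0],[0,0,0],1.5]
    - [[0,0,0],[0,0,0],1.5]
    - [[0,0,0],[0,0,0],1.5]
    - [[0,0,0],[0,0,0],1.5]
    - [[0,0,0],[0,0,0],1.5]
    - [[0,0,0],[0,0,0],1.5]
    - [[0,0,0],[0,0,0],1.5]

```text
t: 16.32
tool_pos: [0.6204, 0.2141, 0.1671]
tcp_rot: [-1.501, 2.534, 0.161]
contact_force: [0.8, -0.3, 0.4]
opening: 0.0217
finger_force: 14.9
```

arm_command:
  rows:
    - [[0,0,0],[0,0,0],1.5]
    - [[0,0,0],[0,0,0],1.5]
    - [[0,0,0],[0,0,0],1.5]
    - [[0,0,0],[0,0,0],1.5]
    - [[0,0,5],[0,0,0],1.5]
    - [[0,0,5],[0,0,0],1.5]
    - [[0,0,5],[0,0,0],1.5]
    - [[0,0,5],[0,0,0],1.5]

```text
t: 16.98
tool_pos: [0.6203, 0.214, 0.167]
tcp_rot: [-1.039, 2.777, 0.209]
contact_force: [-0.8, -0.1, 0.4]
opening: 0.0215
finger_force: 14.9
```

arm_command:
  rows:
    - [[0,0,5],[0,0,0],1.5]
    - [[0,0,5],[0,0,0],1.5]
    - [[0,0,5],[0,0,0],1.5]
    - [[0,0,5],[0,0,0],1.5]
    - [[0,0,5],[0,0,0],1.5]
    - [[0,0,0],[0,0,0],1.5]
    - [[0,0,0],[0,0,0],1.5]
    - [[0,0,0],[0,0,0],1.5]

```text
t: 17.65
tool_pos: [0.6203, 0.2141, 0.167]
tcp_rot: [-0.427, 2.964, 0.261]
contact_force: [0.2, -0.3, 0.2]
opening: 0.0212
finger_force: 14.9
```

arm_command:
  rows:
    - [[0,0,0],[0,0,0],1.5]
    - [[0,0,0],[0,0,0],1.5]
    - [[0,0,0],[0,0,0],1.5]
    - [[0,0,0],[0,0,0],1.5]
    - [[0,0,0],[0,0,0],1.5]
    - [[0,0,0],[0,0,0],1.5]
    - [[0,0,0],[0,0,0],1.5]
    - [[0,0,0],[0,0,0],1.5]

```text
t: 18.32
tool_pos: [0.6203, 0.2141, 0.167]
tcp_rot: [-0.425, 2.965, 0.261]
contact_force: [0.3, 0.3, -0.8]
opening: 0.0216
finger_force: 14.9
```

```bash
python3 -c "
from tgt import *
go(0)"
```

```text
t 18.3167 turn [ -0.17   0.21 -44.98] shift after turn cm [-0.01  0.02  0.  ] 0.03 tcp [0.6203 0.2141 0.167 ] q [ 0.52  0.4  -0.07 -0.14 -0.91 -1.73] open 0.021647845075484576
```

arm_command:
  rows:
    - [[0,0,-5],[0,0,0],1.5]
    - [[0,0,-5],[0,0,0],1.5]
    - [[0,0,-5],[0,0,0],1.5]
    - [[0,0,-5],[0,0,0],1.5]
    - [[0,0,-5],[0,0,0],1.5]
    - [[0,0,-5],[0,0,0],1.5]
    - [[0,0,-5],[0,0,0],1.5]
    - [[0,0,-5],[0,0,0],1.5]

```text
t: 18.98
tool_pos: [0.6203, 0.214, 0.167]
tcp_rot: [-1.397, 2.598, 0.173]
contact_force: [-0.2, -0.0, -0.5]
opening: 0.0216
finger_force: 14.9
```

arm_command:
  rows:
    - [[0,0,-5],[0,0,0],1.5]
    - [[0,0,-5],[0,0,0],1.5]
    - [[0,0,-5],[0,0,0],1.5]
    - [[0,0,-5],[0,0,0],1.5]
    - [[0,0,-5],[0,0,0],1.5]
    - [[0,0,-5],[0,0,0],1.5]
    - [[0,0,-5],[0,0,0],1.5]
    - [[0,0,-5],[0,0,0],1.5]

```text
t: 19.65
tool_pos: [0.6203, 0.214, 0.167]
tcp_rot: [-2.183, 1.947, 0.067]
contact_force: [0.6, -0.5, -0.6]
opening: 0.022
finger_force: 14.9
```

arm_command:
  rows:
    - [[0,0,-5],[0,0,0],1.5]
    - [[0,0,-5],[0,0,0],1.5]
    - [[0,0,0],[0,0,0],1.5]
    - [[0,0,0],[0,0,0],1.5]
    - [[0,0,0],[0,0,0],1.5]
    - [[0,0,0],[0,0,0],1.5]
    - [[0,0,0],[0,0,0],1.5]
    - [[0,0,0],[0,0,0],1.5]

```text
t: 20.32
tool_pos: [0.6203, 0.214, 0.167]
tcp_rot: [-2.338, 1.754, 0.04]
contact_force: [-0.2, 0.2, -0.2]
opening: 0.0213
finger_force: 14.9
```

arm_command:
  rows:
    - [[0,0,0],[0,0,0],1.5]
    - [[0,0,0],[0,0,0],1.5]
    - [[0,0,0],[0,0,0],1.5]
    - [[0,0,0],[0,0,0],1.5]
    - [[0,0,0],[0,0,0],1.5]
    - [[0,0,0],[0,0,0],1.5]

```text
t: 20.82
tool_pos: [0.6203, 0.214, 0.167]
tcp_rot: [-2.339, 1.753, 0.04]
contact_force: [-0.0, -0.5, -0.8]
opening: 0.0217
finger_force: 14.9
```

```bash
python3 -c "
from tgt import *
go(0)"
```

```text
t 20.8167 turn [-2.700e-01  2.000e-02  4.502e+01] shift after turn cm [-0.02  0.03  0.01] 0.03 tcp [0.6203 0.214  0.167 ] q [ 0.52  0.4  -0.07 -0.14 -0.91 -0.16] open 0.02165247614856979
```

arm_command:
  rows:
    - [[0,0,5],[0,0,0],1.5]
    - [[0,0,5],[0,0,0],1.5]
    - [[0,0,5],[0,0,0],1.5]
    - [[0,0,5],[0,0,0],1.5]
    - [[0,0,5],[0,0,0],1.5]
    - [[0,0,5],[0,0,0],1.5]
    - [[0,0,5],[0,0,0],1.5]
    - [[0,0,5],[0,0,0],1.5]

```text
t: 21.48
tool_pos: [0.6203, 0.2141, 0.167]
tcp_rot: [-1.603, 2.467, 0.149]
contact_force: [0.4, -0.2, -0.8]
opening: 0.0213
finger_force: 14.9
```

arm_command:
  rows:
    - [[0,0,5],[0,0,0],1.5]
    - [[0,0,0],[0,0,0],1.5]
    - [[0,0,0],[0,0,0],1.5]
    - [[0,0,0],[0,0,0],1.5]
    - [[0,0,0],[0,0,0],1.5]
    - [[0,0,0],[0,0,0],1.5]
    - [[0,0,0],[0,0,0],1.5]
    - [[0,0,0],[0,0,0],1.5]

```text
t: 22.15
tool_pos: [0.6203, 0.2141, 0.167]
tcp_rot: [-1.502, 2.534, 0.161]
contact_force: [1.8, 0.3, -0.7]
opening: 0.0216
finger_force: 14.9
```

arm_command:
  rows:
    - [[0,0,0],[0,0,0],1.5]
    - [[0,0,0],[0,0,0],1.5]
    - [[0,0,0],[0,0,0],1.5]
    - [[0,0,0],[0,0,0],1.5]
    - [[0,0,0],[0,0,0],1.5]
    - [[0,0,0],[0,0,0],1.5]
    - [[0,0,0],[0,0,0],1.5]
    - [[0,0,0],[0,0,0],1.5]

```text
t: 22.82
tool_pos: [0.6203, 0.214, 0.167]
tcp_rot: [-1.502, 2.534, 0.161]
contact_force: [0.2, -0.4, -0.4]
opening: 0.0212
finger_force: 14.9
```

```bash
python3 -c "
from tgt import *
go(0);print(abs(get_state()['joint_vel']).max());print(hand_in())"
```

```text
t 22.8167 turn [-0.24  0.12  0.02] shift after turn cm [-0.02  0.03  0.01] 0.03 tcp [0.6203 0.214  0.167 ] q [ 0.52  0.4  -0.07 -0.14 -0.91 -0.95] open 0.02119781524179668
0.001388697260262192
the job is handed in; nothing more can be done
None
```

I handed the job in at 22.8 s with the lid open and the red vial held still, square in front of the black-footed camera, after the 45° turns each way; the arm hid the vial there, so its position rests on arm readings and my measured lens pose (tilt good to about 2°), not on a picture.

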